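# Angle the heatsink past the post into its bay

## Robot

A 6-joint arm with a two-finger parallel gripper is mounted at the origin on the work surface. World frame = base frame: x ahead of the robot, y to its left, z up, the work surface at z = 0. Lengths are in m, angles in degrees, forces in N, time in s.
With the tool pointing down it reaches from about 0.375 to 0.9 m from the base axis. Payload 3.1 kg.
Tool frame: the origin (TCP) lies on the centre line of the jaws, within the pads' length; the fingertips stand 8 mm ahead of it and the grasp point (between the pads) lies 11 mm behind it; z points along the fingers, y is the direction in which the jaws open and shut (so a half turn about z gives the same grasp; the last joint's range is limited). The gripper opens to 87 mm and grips with 3 to 60 N. Pads are 19 mm wide; open, the fingers measure 117 mm over their backs; the gripper's body (75 mm by 190 mm) begins 51 mm behind the grasp point.
Start: joints at [62.309, 30.224, 82.088, -0, 67.689, -10.227], TCP at [0.188, 0.596, 0.231] pointing down, gripper open.
Joint ranges: [-176.69, 176.69], [-43.24, 126.21], [12.49, 139.97], [-82, 262], [0, 151.66], [-163.58, 163.58]. Speed limits (degrees/s): [159.86, 159.86, 180, 180, 180, 180].

## Interface

Orientations are given as a 3x3 rotation matrix whose columns are the frame's x, y, z axes.
In Python, from rig import * gives the robot as it stands. The module is installed in compiled form; this text tells all that it offers.
- The arm moves only by the tool arm_command, never from a script. Its argument "commands" is a list of rows, each an object with "translation": the shift along the tool's x, y, z scaled (see below), a list of three; "dr": the turn, a rotation vector about the tool's x, y, z scaled (see below), a list of three; "jaw": the closure, from 0 (fully open) to 1 (shut). In form: [{"translation": [x, y, z], "dr": [ax, ay, az], "jaw": jaw}, ...]. A call has 1 to 12 rows; each row shifts and turns the commanded pose from where the row before left it, along the tool's axes as they then stand; what a row does not reach is not made up. The controller multiplies each number of a shift by 25 mm and each number of a turn by 6 degrees. A row lasts 1/12 s, in which the tool goes at most 41.7 mm and 7.16 degrees, less where a joint would pass 70% of its speed; a pose out of reach is approached as far as the arm can. A call with a number of a shift or a turn outside -1 to 1 is refused whole. A call with a gripper value outside its range is refused whole. The fingers move at their own pace and stop on an object; the grip force is fixed at half the most. Time passes only in rows, so rows that do not move let the fingers close. It gives the time, the measured TCP pose, the force and the opening at its end, in the units of the state.
- read_state(): the state, without advancing time (a new reading comes with each control period).
- capture(name): name is "scene" or "top" or "wrist"; returns (picture, depth): 420x560x3 uint8, red, green, blue; 420x560 float32, m along the optical axis (not along the pixel's ray), 0 where there is no reading.
- camera_model(name): a dict with "intrinsics" (3x3 intrinsics, pixels), "k1" (the pictures are not rectified: a ray, as slopes to the right and down, at radius r is drawn at 1 + k1 r^2 times it, then the intrinsics apply), "pose" (4x4, takes a point from camera to world coordinates); the wrist camera has in their place "mount" (4x4, takes a point from camera to tool coordinates, whose origin is the TCP and whose axes are the flange's). Camera axes: x right, y down, z forward; pixel columns grow to the right and rows downward; lengths in m; the calibration is good to about 2 mm. A picture is of the moment at which its call begins: read the wrist's pose just before it. camera_model takes no time and is no camera call.
- hand_in(): hands the job in, once; it reports no verdict.
The state is a dict: "time_s": time; "joint_positions": joint angles; "qvel": joint speeds; "tau": joint torques, N m; "position": TCP position; "tcp_rot": TCP orientation; "force": force on the tool from outside, world axes, zero at the start; "moment": the same for the moment, N m; "opening": opening from 0.0 (shut) to 1.0 (fully open).
Only numpy, scipy, OpenCV 4.12 (cv2) and the standard library are available. Lean on these libraries where they do the work, as an engineer would, in place of code of your own. Each camera call takes 0.05 s, during which the arm holds its last target.

## Task

Put the long finned heatsink away in the grey steel bay: push one end, then the other, with the fingertips, so that it angles past the post and ends up behind it, lying flat on the bench between the two end walls and flat against the back wall along its whole length. Slide it along the bench only, do not pinch or lift it, and do not disturb the other things on the bench.

Things in the scene. Friction and masses are not known exactly. Their poses are not given: they have to be found in the camera images.
- heatsink: Loose straight aluminium heatsink bar with lengthwise fins, lying on the bench: 32 (own x) by 240 (own y, its length) by 28 mm high; it acts as a solid block, 0.25 to 0.5 kg, centre of mass at mid-length. Origin: centre of its underside. It starts outside the bay on the robot's side, shifted to the bay's right, its whole length clear of the post to the right; its own x points roughly into the bay.
- end_left (a point): Centre of the lower edge of the heatsink's left end face: 120 mm from its origin along its own +y.
- end_right (a point): Centre of the lower edge of the heatsink's right end face: 120 mm from its origin along its own -y.
- bay: Fixed low bay of painted sheet steel, with no floor and no roof, open towards the robot. Origin: on the bench, at the middle of the back wall's inner face; own +x points out through the back wall (away from the robot), +y to the left along the wall, z up. Back wall 6 mm thick and 282 mm long; at each end an end wall 6 mm thick reaches 30 mm from the back wall towards the robot. Inner faces of the end walls at y = +135 and -135 mm (270 mm apart). All walls are 36 mm high.
- post: Fixed upright round steel post, 24 mm in diameter and 65 mm high, standing before the bay's left part: in the bay's frame at x about -60 to -66 mm, y about 82 to 98 mm, so that 48 to 54 mm are free between post and back wall. Between the post and the right end wall there is less than the heatsink's length. Origin: centre of its foot.
- motor: Bystander: white round fan motor, 88 mm in diameter (four lugs reach 112), 70 mm high with its shaft, left of the work. Origin: centre of its underside.
- jar: Bystander: amber glass jar with black cap, 56 mm in diameter, 70 mm high, behind the bay. Origin: centre of its underside.
- capacitor: Bystander: aluminium can capacitor, 48 mm in diameter, 66 mm high, standing right of the heatsink. Origin: centre of its underside.
- spool: Bystander: solder spool, 56 mm in diameter, 40 mm high, standing beside the bay's right end wall. Origin: centre of its underside.
- meter: Bystander: yellow multimeter lying face up, 170 (own x) by 82 by 44 mm, far left. Origin: centre of its underside.
- pliers: Bystander: pliers with red handles lying flat, about 180 (own x) by 60 by 14 mm, behind the bay to the right. Origin: on the bench near the pivot, 20 mm behind it along own -x.
- screwdriver: Bystander: screwdriver lying far right. Origin: underside of its middle.
Mind the look-alikes: they are no part of the job. Several things look just like the heatsink: the one meant starts farthest to the robot's right.

How it is judged (in metres and radians):
At the end, for the whole second after the job is handed in: The heatsink lies flat on the bench (both ends within 5 mm of it) and at rest, both ends between the bay's end walls, its long face within 10 mm of the back wall at either end (each end's middle within 26 mm of the wall) (x of end_left in the frame of bay between -0.026 and -0.012 m and y of end_left in the frame of bay between -0.137 and 0.137 m and height (world z) of each of end_left, end_right below 0.005 m and x of end_right in the frame of bay between -0.026 and -0.012 m and y of end_right in the frame of bay between -0.137 and 0.137 m and linear speed of heatsink below 0.01 m/s); the robot touches nothing.
It fails at once if the heatsink is lifted or tipped: its underside's middle or an end rises more than 12 mm (height (world z) of any of heatsink, end_left, end_right above 0.012 m).
It fails at once if the heatsink is pinched: the fingers straddle it, the grasp point between its two long faces, and bear on it with more than 25 N (contact force between the fingers and heatsink above 25 N and x of the grasp point in the frame of heatsink between -0.01 and 0.01 m and y of the grasp point in the frame of heatsink between -0.118 and 0.118 m and z of the grasp point in the frame of heatsink below 0.044 m).
It fails at once if a bystander is moved by more than 25 mm or tipped over (distance of any of motor, jar, capacitor, spool, meter, pliers, screwdriver from where it was at the start of the episode above 0.025 m or angle between any of motor, jar, capacitor, spool's own z axis and vertical above 0.5 rad).
It also fails if it takes over 66 s, if anything falls off the work surface, if the arm or the gripper's body presses on something with over 40 N, if the wrist force passes 120 N, or if a joint passes its speed limit or range.

## Working session

There is one attempt and no reset: what is moved stays moved. The work goes in short steps, Python scripts to look and compute and a tool call to move; the robot and the scene stay as the last step left them, time stands still between calls to the robot, and variables do not carry over. Pictures are saved under pics/ and viewed, and the job is handed in when it is done.

Besides the shell and the picture viewer there is one more tool, called after "Emit:" in YAML: its name, and indented under it one key for each argument. arm_command: Moves the arm, as the interface text tells. Its arguments: {"type":"object","properties":{"commands":{"type":"array"}},"required":["commands"]}

```bash
mkdir -p pics; python3 - <<'E'
from rig import *
import cv2,numpy as np
s=read_state();print(s)
for n in ("scene","top"):
    p,d=capture(n);cv2.imwrite(f"pics/{n}0.png",p[:,:,::-1]);np.save(f"pics/{n}0d.npy",d)
    print(n,camera_model(n))
E
```

```text
{'time_s': 0.0, 'joint_positions': array([ 6.23092190e+01,  3.02795095e+01,  8.21552403e+01,  1.03412295e-04,
        6.76892147e+01, -1.02278083e+01]), 'qvel': array([-0.03708158, -0.05467603, -0.006782  ,  0.02478068,  0.00272348,
       -0.04646374]), 'tau': array([-1.87405429e-03, -4.40038204e+01, -1.76589471e+01,  6.34172349e-02,
        5.83237270e-02, -1.29385617e-04]), 'position': array([0.18719939, 0.5955668 , 0.22957215]), 'tcp_rot': array([[-9.53910682e-01,  3.00088983e-01, -1.00689740e-03],
       [ 3.00090424e-01,  9.53908837e-01, -1.91501373e-03],
       [ 3.85813809e-04, -2.12891232e-03, -9.99997659e-01]]), 'force': array([-0.29704532,  1.12472337,  0.00141032]), 'moment': array([-0.00829915, -0.00027372,  0.07971967]), 'opening': 0.9997004253379873}
scene {'intrinsics': array([[482.44178972,   0.        , 272.92027815],
       [  0.        , 482.44178972, 202.96357916],
       [  0.        ,   0.        ,   1.        ]]), 'k1': -0.06924700152043255, 'pose': array([[ 0.80849521,  0.50736963, -0.2981804 ,  0.90854942],
       [ 0.58849259, -0.69404328,  0.41470519, -0.53213385],
       [ 0.00345871, -0.51076411, -0.85971394,  1.1626641 ],
       [ 0.        ,  0.        ,  0.        ,  1.        ]])}
top {'intrinsics': array([[526.38297641,   0.        , 275.65641298],
       [  0.        , 526.38297641, 209.30370026],
       [  0.        ,   0.        ,   1.        ]]), 'k1': -0.20206606360719562, 'pose': array([[ 7.01975754e-03, -9.96387608e-01,  8.46313062e-02,
         3.73059399e-01],
       [-9.99975324e-01, -6.97152481e-03,  8.65440782e-04,
        -2.12693407e-02],
       [-2.72305219e-04, -8.46352931e-02, -9.96411959e-01,
         1.85983075e+00],
       [ 0.00000000e+00,  0.00000000e+00,  0.00000000e+00,
         1.00000000e+00]])}
```

View pics/scene0.png

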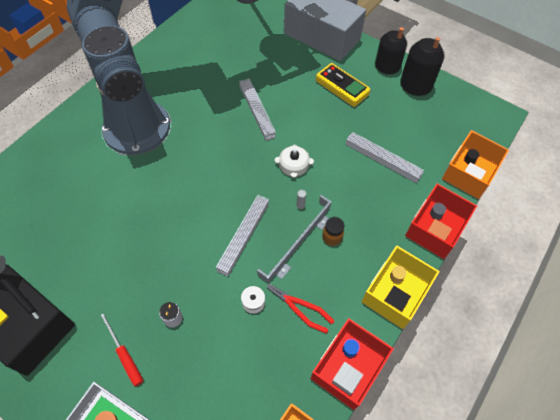

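View pics/top0.png

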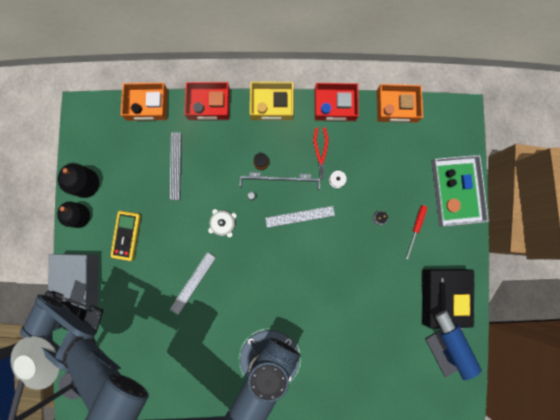

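The heatsink is at about (300,217) in the top view. The bay runs from (240,182) to (320,182), and the post is at (252,196). I'll enlarge these areas.

```bash
python3 - <<'E'
import cv2
a=cv2.imread("pics/top0.png")[150:250,200:360];cv2.imwrite("pics/t0c.png",cv2.resize(a,None,fx=5,fy=5,interpolation=cv2.INTER_CUBIC))
a=cv2.imread("pics/scene0.png")[170:310,200:360];cv2.imwrite("pics/s0c.png",cv2.resize(a,None,fx=4,fy=4,interpolation=cv2.INTER_CUBIC))
E
```

```text
(no output)
```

View pics/t0c.png

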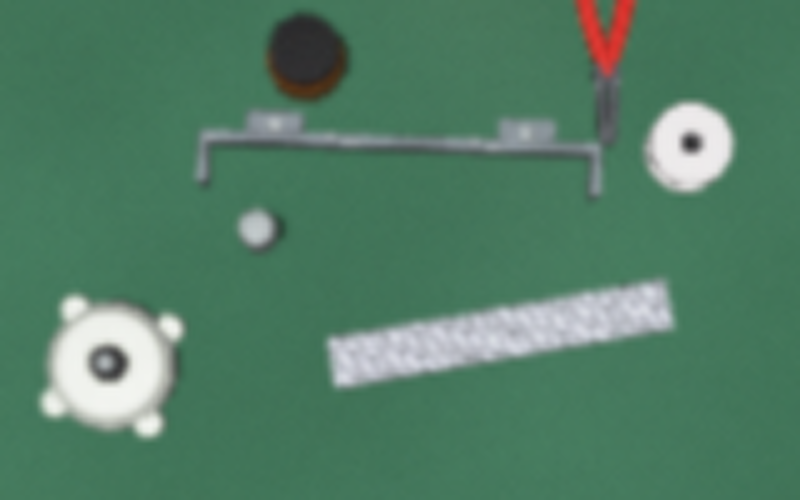

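View pics/s0c.png

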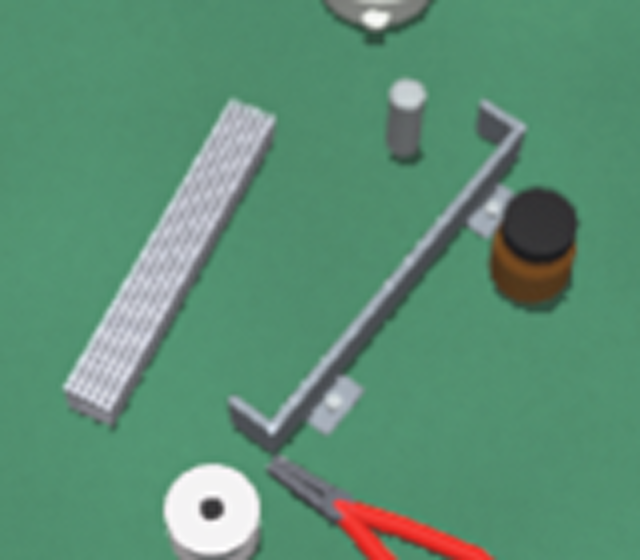

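```bash
cat > h.py <<'E'
import numpy as np,cv2
from rig import *
def ray(cam,px,z):
    m=camera_model(cam);K=m["intrinsics"];P=m["pose"]
    px=np.atleast_2d(np.array(px,float));u=(px-[K[0,2],K[1,2]])/K[0,0]
    s=u.copy()
    for _ in range(30): s=u/(1+m["k1"]*(s**2).sum(1,keepdims=True))
    d=np.c_[s,np.ones(len(s))]@P[:3,:3].T
    o=P[:3,3];return o+d*((z-o[2])/d[:,2])[:,None]
def crop2px(c,off,f): return (np.array(c,float)+.5)/f-.5+np.array(off)
def w2px(cam,X):
    m=camera_model(cam);K=m["intrinsics"];P=m["pose"]
    c=(np.atleast_2d(X)-P[:3,3])@P[:3,:3];s=c[:,:2]/c[:,2:]
    s=s*(1+m["k1"]*(s**2).sum(1,keepdims=True));return s*K[0,0]+[K[0,2],K[1,2]]
E
python3 - <<'E'
from h import *
np.set_printoptions(precision=4,suppress=True)
t=lambda c,z:ray("top",crop2px(c,[200,150],5),z)[:,:2]
s=lambda c,z:ray("scene",crop2px(c,[200,170],4),z)[:,:2]
print("hs top L-far,R-far,R-near,L-near");print(t([(329,338),(666,281),(674,327),(337,386)],.028))
print(s([(275,119),(110,413),(67,390),(235,99)],.028))
print("bay cornerL,cornerR,tipL,tipR");print(t([(202,131),(600,147),(203,184),(594,197)],.036));print(s([(524,127),(272,445),(485,103),(233,400)],.036))
print("post",t([(257,229)],.065),s([(407,94)],.065))
print("spool",t([(691,144)],.04),"jar",t([(305,48)],.07),"motor",t([(108,362)],.07))
print("cap",ray("top",[(381,217)],.066))
E
```

```text
hs top L-far,R-far,R-near,L-near
[[ 0.5008  0.0159]
 [ 0.5424 -0.2198]
 [ 0.5101 -0.2253]
 [ 0.4673  0.01  ]]
[[ 0.4982  0.0171]
 [ 0.5425 -0.2188]
 [ 0.5106 -0.2228]
 [ 0.4663  0.0138]]
bay cornerL,cornerR,tipL,tipR
[[ 0.6449  0.106 ]
 [ 0.6355 -0.1728]
 [ 0.6074  0.1048]
 [ 0.6002 -0.1685]]
[[ 0.6418  0.1082]
 [ 0.6396 -0.1783]
 [ 0.6098  0.1086]
 [ 0.6019 -0.1685]]
post [[0.5728 0.0652]] [[0.5714 0.0672]]
spool [[ 0.6377 -0.2364]] jar [[0.6981 0.0334]] motor [[0.4803 0.1659]]
cap [[ 0.5014 -0.3827  0.066 ]]
```

Emit:
arm_command:
  commands:
    - {"translation": [-0.92, -0.74, 0], "dr": [0, 0, 0], "jaw": 1}
    - {"translation": [-0.92, -0.74, 0], "dr": [0, 0, 0], "jaw": 1}
    - {"translation": [-0.92, -0.74, 0], "dr": [0, 0, 0], "jaw": 1}
    - {"translation": [-0.92, -0.74, 0], "dr": [0, 0, 0], "jaw": 1}
    - {"translation": [-0.92, -0.74, 0], "dr": [0, 0, 0], "jaw": 1}
    - {"translation": [-0.92, -0.74, 0], "dr": [0, 0, 0], "jaw": 1}
    - {"translation": [-0.92, -0.74, 0], "dr": [0, 0, 0], "jaw": 1}
    - {"translation": [-0.92, -0.74, 0], "dr": [0, 0, 0], "jaw": 1}
    - {"translation": [-0.92, -0.74, 0], "dr": [0, 0, 0], "jaw": 1}
    - {"translation": [-0.92, -0.74, 0], "dr": [0, 0, 0], "jaw": 1}

```text
time_s: 0.93
position: [0.3517, 0.3493, 0.2303]
tcp_rot: [[-0.954, 0.3, -0.001], [0.3, 0.954, -0.0], [0.0, -0.001, -1.0]]
force: [0.7, 0.3, -0.4]
opening: 0.325
```

Emit:
arm_command:
  commands:
    - {"translation": [-0.59, -1, 0], "dr": [0, 0, 0], "jaw": 1}
    - {"translation": [-0.59, -1, 0], "dr": [0, 0, 0], "jaw": 1}
    - {"translation": [-0.59, -1, 0], "dr": [0, 0, 0], "jaw": 1}
    - {"translation": [-0.59, -1, 0], "dr": [0, 0, 0], "jaw": 1}
    - {"translation": [-0.59, -1, 0], "dr": [0, 0, 0], "jaw": 1}
    - {"translation": [-0.59, -1, 0], "dr": [0, 0, 0], "jaw": 1}
    - {"translation": [-0.59, -1, 0], "dr": [0, 0, 0], "jaw": 1}
    - {"translation": [-0.59, -1, 0], "dr": [0, 0, 0], "jaw": 1}
    - {"translation": [-0.59, -1, 0], "dr": [0, 0, 0], "jaw": 1}
    - {"translation": [-0.59, -1, 0], "dr": [0, 0, 0], "jaw": 1}
    - {"translation": [-0.59, -1, 0], "dr": [0, 0, 0], "jaw": 1}
    - {"translation": [-0.59, -1, 0], "dr": [0, 0, 0], "jaw": 1}

```text
time_s: 1.93
position: [0.43, 0.01, 0.2304]
tcp_rot: [[-0.954, 0.3, -0.001], [0.3, 0.954, 0.0], [0.001, 0.0, -1.0]]
force: [0.8, -1.4, 0.9]
opening: 0.007
```

Emit:
arm_command:
  commands:
    - {"translation": [0, 0, 0], "dr": [0, 0, 1], "jaw": 1}
    - {"translation": [0, 0, 0], "dr": [0, 0, 1], "jaw": 1}
    - {"translation": [0, 0, 0], "dr": [0, 0, 1], "jaw": 1}
    - {"translation": [0, 0, 0], "dr": [0, 0, 1], "jaw": 1}
    - {"translation": [0, 0, 0], "dr": [0, 0, 1], "jaw": 1}
    - {"translation": [0, 0, 0], "dr": [0, 0, 1], "jaw": 1}
    - {"translation": [0, 0, 0], "dr": [0, 0, 1], "jaw": 1}
    - {"translation": [0, 0, 0], "dr": [0, 0, 1], "jaw": 1}
    - {"translation": [0, 0, 0], "dr": [0, 0, 1], "jaw": 1}
    - {"translation": [0, 0, 0], "dr": [0, 0, 1], "jaw": 1}

```text
time_s: 2.77
position: [0.4299, 0.0115, 0.2303]
tcp_rot: [[-0.212, 0.977, -0.001], [0.977, 0.212, 0.0], [0.0, -0.001, -1.0]]
force: [-0.8, -0.2, -0.3]
opening: 0.004
```

Emit:
arm_command:
  commands:
    - {"translation": [0, 0, 0], "dr": [0, 0, 1], "jaw": 1}
    - {"translation": [0, 0, 0], "dr": [0, 0, 1], "jaw": 1}
    - {"translation": [0, 0, 0], "dr": [0, 0, 1], "jaw": 1}
    - {"translation": [0, 0, 0], "dr": [0, 0, 1], "jaw": 1}
    - {"translation": [0, 0, 0], "dr": [0, 0, 1], "jaw": 1}
    - {"translation": [0, 0, 0], "dr": [0, 0, 0.33], "jaw": 1}
    - {"translation": [0, 0, 0], "dr": [0, 0, 0], "jaw": 1}

```text
time_s: 3.35
position: [0.4299, 0.0115, 0.2303]
tcp_rot: [[0.333, 0.943, -0.001], [0.943, -0.333, 0.0], [-0.0, -0.001, -1.0]]
force: [-0.1, 0.4, 0.1]
opening: 0.004
```

```bash
python3 - <<'E'
from h import *
np.set_printoptions(precision=4,suppress=True)
s=read_state();print(s["time_s"],s["position"],s["tcp_rot"],s["joint_positions"],s["force"],s["opening"])
E
```

```text
3.35 [0.4299 0.0115 0.2303] [[ 0.3334  0.9428 -0.0007]
 [ 0.9428 -0.3334  0.0001]
 [-0.0001 -0.0007 -1.    ]] [-13.4295  15.2665 108.7389  -0.0012  56.0334   6.0443] [-0.065   0.3719  0.0913] 0.004143468256952373
```

Emit:
arm_command:
  commands:
    - {"translation": [-0.4, 0, 1], "dr": [0, 0, 0], "jaw": 1}
    - {"translation": [-0.4, 0, 1], "dr": [0, 0, 0], "jaw": 1}
    - {"translation": [0, 0, 1], "dr": [0, 0, 0], "jaw": 1}
    - {"translation": [0, 0, 1], "dr": [0, 0, 0], "jaw": 1}
    - {"translation": [0, 0, 1], "dr": [0, 0, 0], "jaw": 1}
    - {"translation": [0, 0, 1], "dr": [0, 0, 0], "jaw": 1}
    - {"translation": [0, 0, 1], "dr": [0, 0, 0], "jaw": 1}
    - {"translation": [0, 0, 0.9], "dr": [0, 0, 0], "jaw": 1}
    - {"translation": [0, 0, 0.6], "dr": [0, 0, 0], "jaw": 1}
    - {"translation": [0, 0, 0], "dr": [0, 0, 0], "jaw": 1}

```text
time_s: 4.18
position: [0.4223, -0.0072, 0.0156]
tcp_rot: [[0.332, 0.943, -0.005], [0.943, -0.332, 0.001], [-0.0, -0.005, -1.0]]
force: [-0.6, -0.5, -0.9]
opening: 0.003
```

Emit:
arm_command:
  commands:
    - {"translation": [0.093, 0.264, 0], "dr": [0, 0, 0], "jaw": 1}
    - {"translation": [0.093, 0.264, 0], "dr": [0, 0, 0], "jaw": 1}
    - {"translation": [0.093, 0.264, 0], "dr": [0, 0, 0], "jaw": 1}
    - {"translation": [0.093, 0.264, 0], "dr": [0, 0, 0], "jaw": 1}
    - {"translation": [0.093, 0.264, 0], "dr": [0, 0, 0], "jaw": 1}
    - {"translation": [0.093, 0.264, 0], "dr": [0, 0, 0], "jaw": 1}
    - {"translation": [0.093, 0.264, 0], "dr": [0, 0, 0], "jaw": 1}
    - {"translation": [0.093, 0.264, 0], "dr": [0, 0, 0], "jaw": 1}
    - {"translation": [0.093, 0.264, 0], "dr": [0, 0, 0], "jaw": 1}
    - {"translation": [0.093, 0.264, 0], "dr": [0, 0, 0], "jaw": 1}
    - {"translation": [0.093, 0.264, 0], "dr": [0, 0, 0], "jaw": 1}

```text
time_s: 5.1
position: [0.501, -0.0075, 0.018]
tcp_rot: [[0.333, 0.943, -0.0], [0.943, -0.333, 0.0], [-0.0, -0.0, -1.0]]
force: [-2.2, 0.0, 1.7]
opening: 0.007
```

```bash
cat >> h.py <<'E'
def look(tag):
    p,_=capture("top");q,_=capture("scene")
    a=cv2.resize(p[150:250,200:360,::-1],None,fx=5,fy=5,interpolation=cv2.INTER_CUBIC);cv2.imwrite(f"pics/t{tag}.png",a)
    b=cv2.resize(q[170:310,190:370,::-1],None,fx=4,fy=4,interpolation=cv2.INTER_CUBIC);cv2.imwrite(f"pics/s{tag}.png",b)
    s=read_state();print(round(s["time_s"],2),s["position"].round(4),s["force"].round(1))
E
python3 -c "
from h import *
look('1')"
```

```text
5.2 [ 0.503  -0.008   0.0181] [0.2 0.5 0.6]
```

View pics/t1.png

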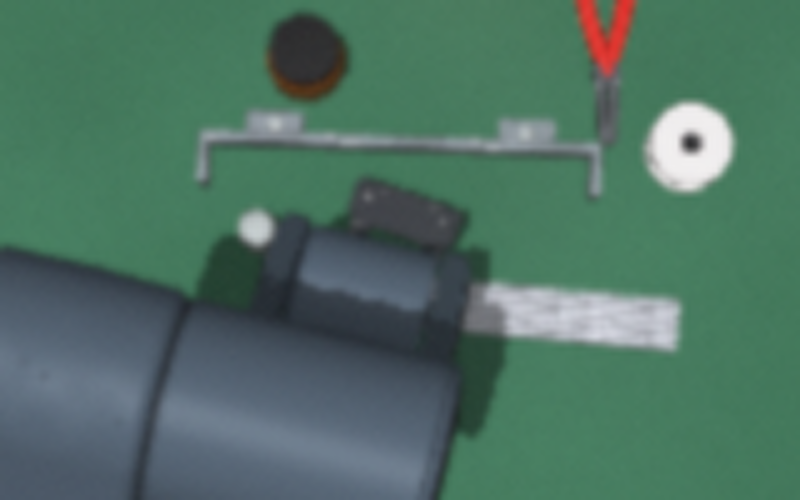

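View pics/s1.png

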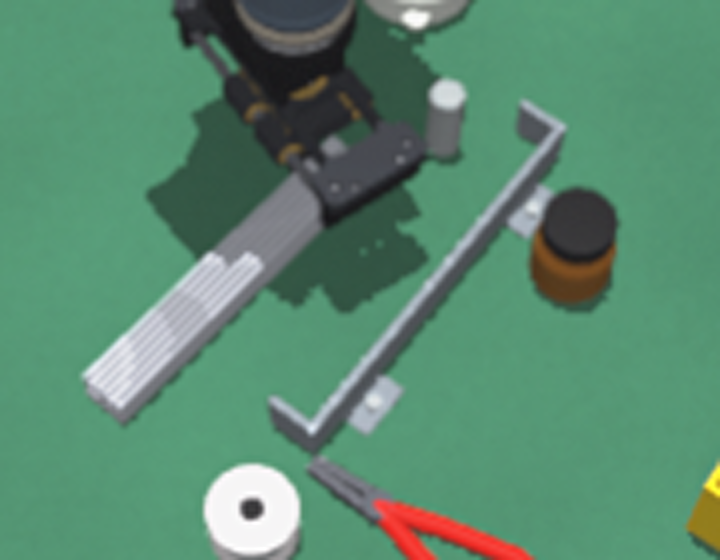

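Emit:
arm_command:
  commands:
    - {"translation": [0.093, 0.264, 0], "dr": [0, 0, 0], "jaw": 1}
    - {"translation": [0.093, 0.264, 0], "dr": [0, 0, 0], "jaw": 1}
    - {"translation": [0.093, 0.264, 0], "dr": [0, 0, 0], "jaw": 1}
    - {"translation": [0.093, 0.264, 0], "dr": [0, 0, 0], "jaw": 1}
    - {"translation": [0.093, 0.264, 0], "dr": [0, 0, 0], "jaw": 1}
    - {"translation": [0.093, 0.264, 0], "dr": [0, 0, 0], "jaw": 1}

```text
time_s: 5.7
position: [0.5433, -0.0076, 0.018]
tcp_rot: [[0.333, 0.943, 0.0], [0.943, -0.333, -0.0], [-0.0, 0.0, -1.0]]
force: [-1.4, -0.5, 0.7]
opening: 0.007
```

```bash
python3 -c "
from h import *
look('2')"
```

```text
5.8 [ 0.5449 -0.0079  0.0182] [-0.1  0.3 -0.2]
```

View pics/s2.png

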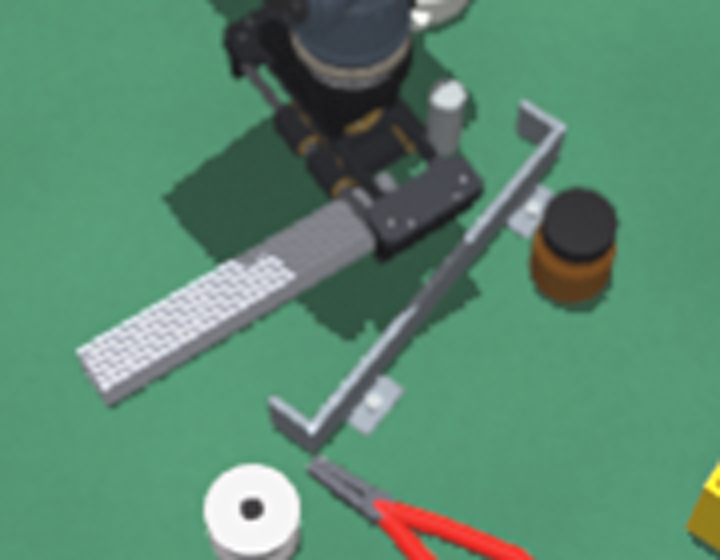

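View pics/t2.png

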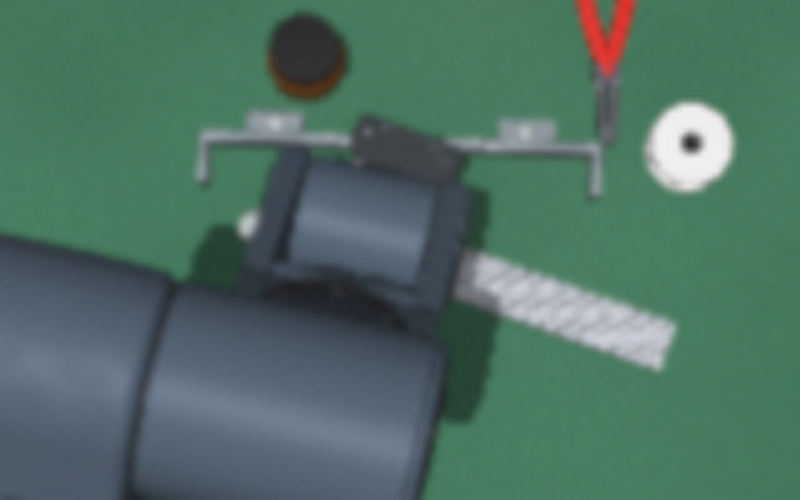

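```bash
cat >> h.py <<'E'
BY=-0.026; BO=np.array([0.6345,-0.034])
def T(c,z=.028): return ray("top",crop2px(c,[200,150],5),z)[:,:2]
def S(c,z=.028): return ray("scene",crop2px(c,[190,170],4),z)[:,:2]
def bay(X):
    R=np.array([[np.cos(BY),-np.sin(BY)],[np.sin(BY),np.cos(BY)]]);return (np.atleast_2d(X)-BO)@R
def unbay(X):
    R=np.array([[np.cos(BY),-np.sin(BY)],[np.sin(BY),np.cos(BY)]]);return np.atleast_2d(X)@R.T+BO
E
python3 - <<'E'
from h import *
a=T([(677,322),(661,371),(485,250),(500,308)]);b=S([(107,392),(78,353)])
print(a.round(4).tolist(),b.round(4).tolist())
for i,j in((0,2),(1,3)):
    d=a[j]-a[i];print("yaw",np.degrees(np.arctan2(-d[0],d[1])))
E
```

```text
[[0.5136, -0.2274], [0.4792, -0.2161], [0.5632, -0.0927], [0.5226, -0.1034]] [[0.5115, -0.2238], [0.4793, -0.2139]]
yaw -20.225906777366376
yaw -21.039622545474717
```

Emit:
arm_command:
  commands:
    - {"translation": [0, -0.4, 0], "dr": [0, 0, 0], "jaw": 1}
    - {"translation": [-0.96, 0, 0], "dr": [0, 0, 0], "jaw": 1}
    - {"translation": [-0.96, 0, 0], "dr": [0, 0, 0], "jaw": 1}
    - {"translation": [-0.96, 0, 0], "dr": [0, 0, 0], "jaw": 1}
    - {"translation": [-0.96, 0, 0], "dr": [0, 0, 0], "jaw": 1}
    - {"translation": [0, 0.13, 0], "dr": [0, 0, 0], "jaw": 1}
    - {"translation": [0, 0.13, 0], "dr": [0, 0, 0], "jaw": 1}
    - {"translation": [0, 0.13, 0], "dr": [0, 0, 0], "jaw": 1}
    - {"translation": [0, 0.13, 0], "dr": [0, 0, 0], "jaw": 1}
    - {"translation": [0, 0, 0], "dr": [0, 0, 0], "jaw": 1}

```text
time_s: 6.63
position: [0.5134, -0.098, 0.0181]
tcp_rot: [[0.331, 0.944, -0.001], [0.944, -0.331, 0.0], [0.0, -0.001, -1.0]]
force: [-0.6, 0.3, 0.5]
opening: 0.007
```

Emit:
arm_command:
  commands:
    - {"translation": [0, -0.8, 0], "dr": [0, 0, 0], "jaw": 1}
    - {"translation": [-1, 0, 0], "dr": [0, 0, 0], "jaw": 1}
    - {"translation": [-1, 0, 0], "dr": [0, 0, 0], "jaw": 1}
    - {"translation": [-1, 0, 0], "dr": [0, 0, 0], "jaw": 1}
    - {"translation": [-1, 0, 0], "dr": [0, 0, 0], "jaw": 1}
    - {"translation": [-1, 0, 0], "dr": [0, 0, 0], "jaw": 1}
    - {"translation": [-1, 0, 0], "dr": [0, 0, 0], "jaw": 1}
    - {"translation": [0, 0, 0], "dr": [0, 0, 0], "jaw": 1}

```text
time_s: 7.3
position: [0.4456, -0.2379, 0.0182]
tcp_rot: [[0.335, 0.942, 0.003], [0.942, -0.335, -0.004], [-0.002, 0.004, -1.0]]
force: [0.8, -0.3, 0.2]
opening: 0.002
```

```bash
python3 -c "
from h import *
look('3')"
```

```text
7.4 [ 0.445  -0.2342  0.0181] [-0.2 -0.1 -1.1]
```

View pics/s3.png

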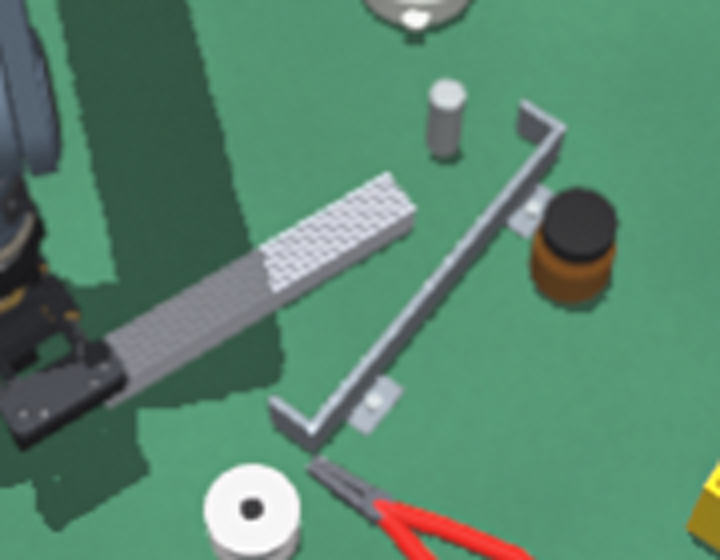

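View pics/t3.png

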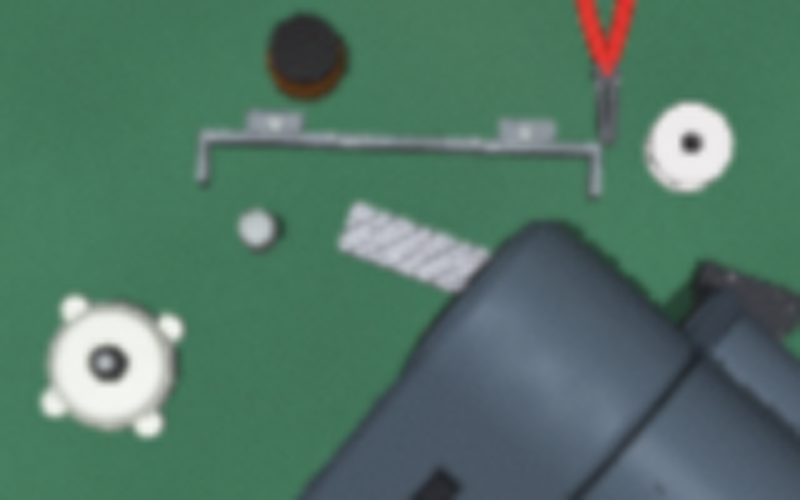

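```bash
python3 - <<'E'
from h import *
a=T([(356,201),(338,248),(490,250),(460,294)]);b=S([(415,209),(388,172),(127,373),(108,344)])
for w in(a,b):
    print(bay(w).round(4).tolist())
    for i,j in((2,0),(3,1)):
        d=w[j]-w[i];print("yaw",np.degrees(np.arctan2(-d[0],d[1])))
print("post",bay(T([(257,229)],.065)),bay(S([(447,94)],.065)))
E
```

```text
[[-0.0382, 0.0308], [-0.0717, 0.0423], [-0.0696, -0.0641], [-0.1012, -0.044]]
yaw -19.80092715806749
yaw -20.346460902445457
[[-0.0416, 0.0329], [-0.0729, 0.0446], [-0.1165, -0.1752], [-0.1394, -0.1673]]
yaw -21.29521464950057
yaw -18.90663597516062
post [[-0.06426086  0.09760125]] [[-0.06574992  0.09948693]]
```

Emit:
arm_command:
  commands:
    - {"translation": [1, 0, 0], "dr": [0, 0, 0], "jaw": 1}
    - {"translation": [1, 0, 0], "dr": [0, 0, 0], "jaw": 1}
    - {"translation": [1, 0, 0], "dr": [0, 0, 0], "jaw": 1}
    - {"translation": [1, 0, 0], "dr": [0, 0, 0], "jaw": 1}
    - {"translation": [1, 0, 0], "dr": [0, 0, 0], "jaw": 1}
    - {"translation": [1, 0, 0], "dr": [0, 0, 0], "jaw": 1}
    - {"translation": [0, 0.4, 0], "dr": [0, 0, 0], "jaw": 1}
    - {"translation": [0, 0.25, 0], "dr": [0, 0, 0], "jaw": 1}
    - {"translation": [0, 0.13, 0], "dr": [0, 0, 0], "jaw": 1}
    - {"translation": [0, 0.13, 0], "dr": [0, 0, 0], "jaw": 1}
    - {"translation": [0, 0.13, 0], "dr": [0, 0, 0], "jaw": 1}
    - {"translation": [0, 0, 0], "dr": [0, 0, 0], "jaw": 1}

```text
time_s: 8.4
position: [0.5186, -0.1013, 0.0178]
tcp_rot: [[0.334, 0.943, -0.001], [0.943, -0.334, 0.0], [0.0, -0.001, -1.0]]
force: [-1.5, 1.0, -1.1]
opening: 0.004
```

Emit:
arm_command:
  commands:
    - {"translation": [0, 0, 0], "dr": [0, 0, 0], "jaw": 1}
    - {"translation": [0, -0.8, 0], "dr": [0, 0, 0], "jaw": 1}
    - {"translation": [-1, 0, 0], "dr": [0, 0, 0], "jaw": 1}
    - {"translation": [-1, 0, 0], "dr": [0, 0, 0], "jaw": 1}
    - {"translation": [-1, 0, 0], "dr": [0, 0, 0], "jaw": 1}
    - {"translation": [-1, 0, 0], "dr": [0, 0, 0], "jaw": 1}
    - {"translation": [-1, 0, 0], "dr": [0, 0, 0], "jaw": 1}
    - {"translation": [-1, 0, 0], "dr": [0, 0, 0], "jaw": 1}
    - {"translation": [0, 0, 0], "dr": [0, 0, 0], "jaw": 1}

```text
time_s: 9.15
position: [0.4509, -0.2418, 0.0184]
tcp_rot: [[0.338, 0.941, 0.005], [0.941, -0.338, -0.005], [-0.003, 0.006, -1.0]]
force: [1.0, 0.2, 0.4]
opening: 0.003
```

```bash
python3 -c "
from h import *
look('4')"
```

```text
9.25 [ 0.4504 -0.2377  0.0182] [-0.6  0.8  0.6]
```

View pics/s4.png

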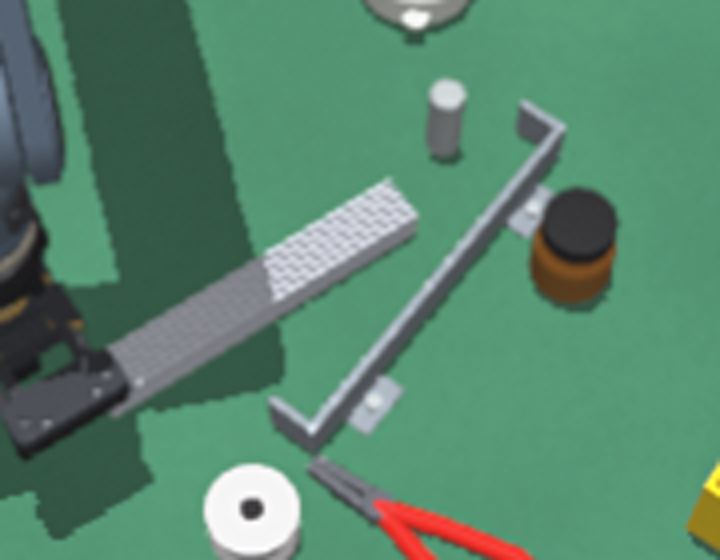

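View pics/t4.png

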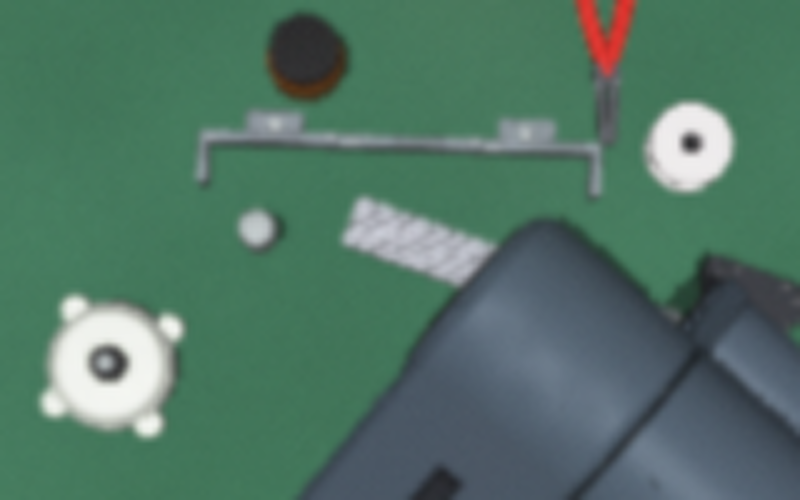

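```bash
cat >> h.py <<'E'
def rep(w):  # far-left,near-left,far-other,near-other
    print("bay",bay(w).round(4).tolist())
    y=[np.degrees(np.arctan2(-(w[j]-w[i])[0],(w[j]-w[i])[1])) for i,j in((2,0),(3,1))]
    print("yaw",y)
    m=bay((w[0]+w[1])/2)[0];phi=np.radians(-np.mean(y))+BY
    n=np.array([np.cos(phi),-np.sin(phi)]);print("leftmid",m.round(4),"phi",np.degrees(phi),"post clear",(m-[-.065,.0985])@n-.028)
E
python3 - <<'E'
from h import *
rep(T([(361,196),(343,243),(497,246),(462,287)]));rep(S([(417,215),(391,179),(131,377),(110,348)]))
E
```

```text
bay [[-0.0345, 0.0275], [-0.0681, 0.0389], [-0.0666, -0.0689], [-0.0962, -0.0453]]
yaw [np.float64(-19.90381712062983), np.float64(-19.98201912566489)]
leftmid [-0.0513  0.0332] phi 18.45322785580722 post clear 0.005657823429815783
bay [[-0.0378, 0.03], [-0.068, 0.0415], [-0.1127, -0.1758], [-0.1365, -0.1687]]
yaw [np.float64(-21.484396997334954), np.float64(-19.536220141931462)]
leftmid [-0.0529  0.0358] phi 19.02061830229307 post clear 0.0038651814637161268
```

Emit:
arm_command:
  commands:
    - {"translation": [0, 0.6, 0], "dr": [0, 0, 0], "jaw": 1}
    - {"translation": [0, 0.6, 0], "dr": [0, 0, 0], "jaw": 1}
    - {"translation": [0, 0.6, 0], "dr": [0, 0, 0], "jaw": 1}
    - {"translation": [0, 0, 0], "dr": [0, 0, 0], "jaw": 1}
    - {"translation": [0.32, 0, 0], "dr": [0, 0, 0], "jaw": 1}
    - {"translation": [0.32, 0, 0], "dr": [0, 0, 0], "jaw": 1}
    - {"translation": [0.32, 0, 0], "dr": [0, 0, 0], "jaw": 1}
    - {"translation": [0.32, 0, 0], "dr": [0, 0, 0], "jaw": 1}
    - {"translation": [0.32, 0, 0], "dr": [0, 0, 0], "jaw": 1}
    - {"translation": [0.32, 0, 0], "dr": [0, 0, 0], "jaw": 1}

```text
time_s: 10.08
position: [0.5084, -0.2043, 0.018]
tcp_rot: [[0.332, 0.943, -0.001], [0.943, -0.332, 0.0], [0.0, -0.001, -1.0]]
force: [0.6, -1.4, -1.0]
opening: 0.003
```

```bash
python3 -c "
from h import *
look('5')"
```

```text
10.18 [ 0.5086 -0.2036  0.018 ] [-0.2 -0.1 -0.2]
```

View pics/s5.png

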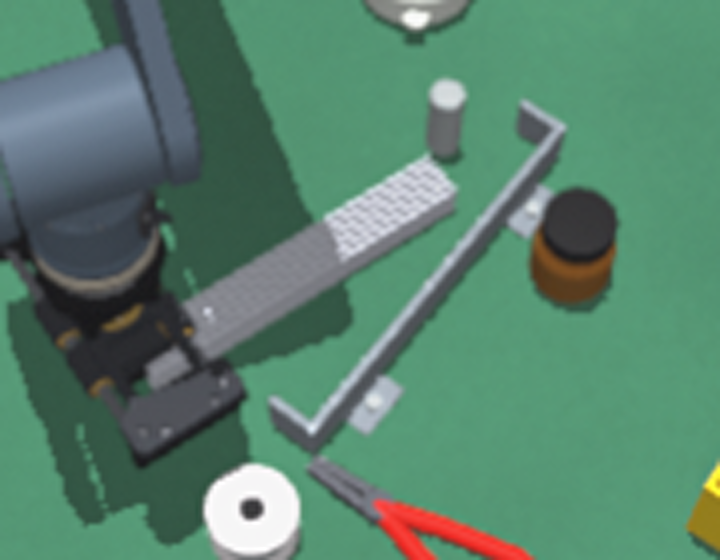

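View pics/t5.png

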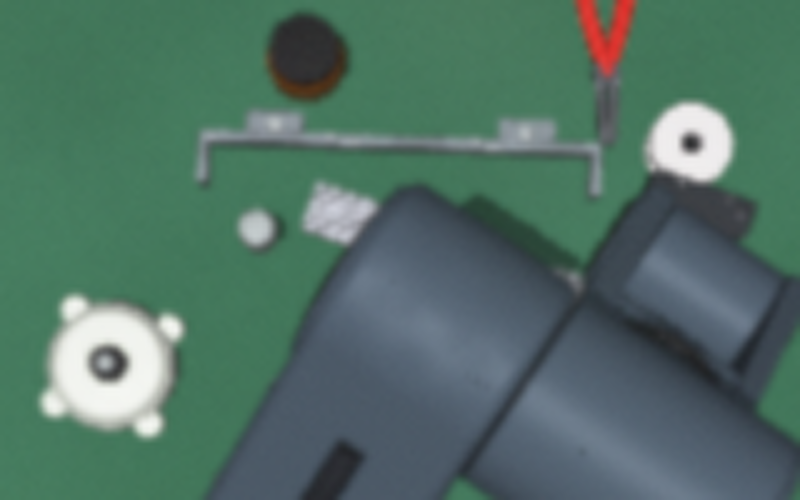

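```bash
python3 - <<'E'
from h import *
rep(T([(318,182),(303,229),(380,204),(350,246)]));rep(S([(457,189),(430,156),(341,261),(189,303)]))
E
```

```text
bay [[-0.0256, 0.0579], [-0.0591, 0.0673], [-0.0398, 0.014], [-0.07, 0.034]]
yaw [np.float64(-19.27585907569414), np.float64(-19.584355656876294)]
leftmid [-0.0424  0.0626] phi 17.940417098945076 post clear 0.0045660966854882724
bay [[-0.0282, 0.0624], [-0.0577, 0.0721], [-0.0571, -0.0283], [-0.1168, -0.113]]
yaw [np.float64(-19.136578284298654), np.float64(-19.180803798395065)]
leftmid [-0.043   0.0673] phi 17.66900077400672 post clear 0.0024466411395195516
```

Emit:
arm_command:
  commands:
    - {"translation": [0.32, 0, 0], "dr": [0, 0, 0], "jaw": 1}
    - {"translation": [0.32, 0, 0], "dr": [0, 0, 0], "jaw": 1}
    - {"translation": [0.32, 0, 0], "dr": [0, 0, 0], "jaw": 1}
    - {"translation": [0.32, 0, 0], "dr": [0, 0, 0], "jaw": 1}

```text
time_s: 10.52
position: [0.5196, -0.175, 0.0182]
tcp_rot: [[0.333, 0.943, 0.0], [0.943, -0.333, -0.0], [-0.0, 0.0, -1.0]]
force: [-0.0, -1.6, -0.4]
opening: 0.003
```

```bash
python3 -c "
from h import *
look('6')"
```

```text
10.62 [ 0.5195 -0.1737  0.0181] [ 0.2 -0.2 -1.2]
```

View pics/s6.png

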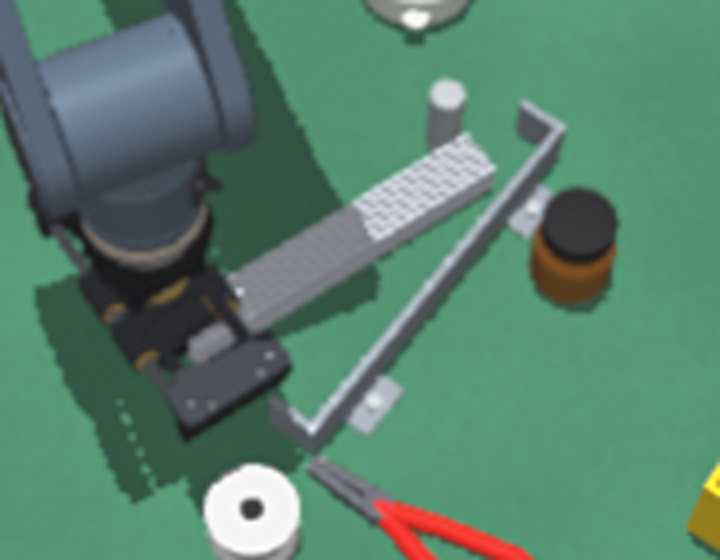

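View pics/t6.png

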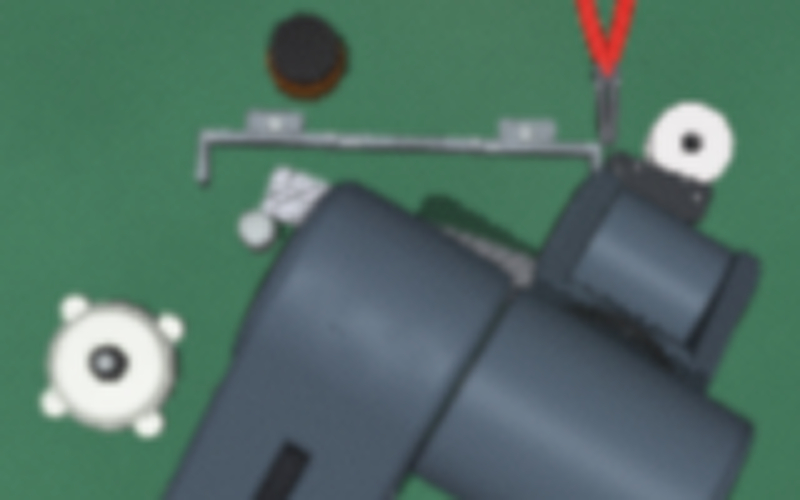

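```bash
python3 - <<'E'
from h import *
rep(S([(495,167),(468,133),(377,240),(230,283)]));rep(T([(278,167),(263,212),(328,186),(300,223)]))
E
```

```text
bay [[-0.0178, 0.092], [-0.0479, 0.1027], [-0.0477, -0.0013], [-0.1048, -0.0854]]
yaw [np.float64(-19.245745508703695), np.float64(-18.330632168060006)]
leftmid [-0.0328  0.0974] phi 17.29849857104171 post clear 0.003065522317354196
bay [[-0.0159, 0.0864], [-0.0481, 0.0957], [-0.0282, 0.0508], [-0.055, 0.0695]]
yaw [np.float64(-20.565603068645938), np.float64(-16.25851532384616)]
leftmid [-0.032   0.0911] phi 16.922368928905907 post clear 0.005728771185200186
```

Emit:
arm_command:
  commands:
    - {"translation": [0.32, 0, 0], "dr": [0, 0, 0], "jaw": 1}
    - {"translation": [0.32, 0, 0], "dr": [0, 0, 0], "jaw": 1}
    - {"translation": [0.32, 0, 0], "dr": [0, 0, 0], "jaw": 1}
    - {"translation": [0.16, 0, 0], "dr": [0, 0, 0], "jaw": 1}
    - {"translation": [0, 0, 0], "dr": [0, 0, 0], "jaw": 1}

```text
time_s: 11.03
position: [0.5288, -0.1476, 0.0181]
tcp_rot: [[0.332, 0.943, -0.0], [0.943, -0.332, 0.001], [0.001, -0.0, -1.0]]
force: [-0.3, 0.5, -0.0]
opening: 0.007
```

```bash
python3 -c "
from h import *
look('7')"
```

```text
11.13 [ 0.5286 -0.1484  0.018 ] [-0.5 -0.6 -0.4]
```

View pics/s7.png

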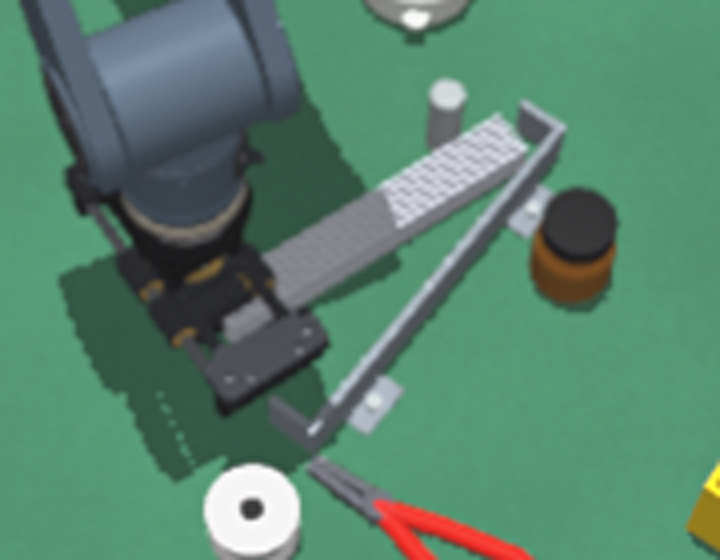

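View pics/t7.png

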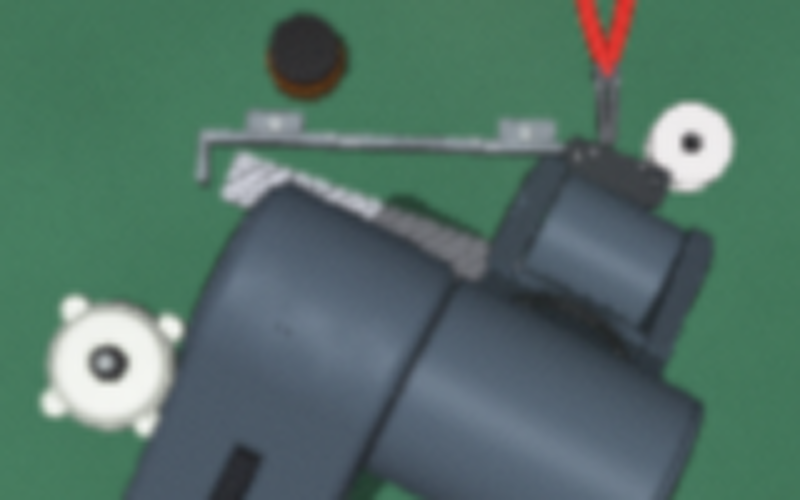

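```bash
python3 - <<'E'
from h import *
rep(S([(526,149),(498,114),(402,229),(268,263)]));rep(T([(236,153),(222,198),(380,210),(255,208)]))
E
```

```text
bay [[-0.0092, 0.1165], [-0.0403, 0.1277], [-0.0395, 0.0154], [-0.0942, -0.0588]]
yaw [np.float64(-18.17359827299956), np.float64(-17.612655225177875)]
leftmid [-0.0247  0.1221] phi 16.403436481748574 post clear 0.003949952945199082
bay [[-0.007, 0.1163], [-0.0391, 0.1249], [-0.044, 0.0138], [-0.0454, 0.1014]]
yaw [np.float64(-21.352048807159314), np.float64(-16.569683223652348)]
leftmid [-0.023   0.1206] phi 17.47117574806569 post clear 0.005391225167467966
```

Emit:
arm_command:
  commands:
    - {"translation": [-0.6, 0, 0], "dr": [0, 0, 0], "jaw": 1}
    - {"translation": [0, -0.75, 0], "dr": [0, 0, 0], "jaw": 1}
    - {"translation": [0, -0.8, 0], "dr": [0, 0, 0], "jaw": 1}
    - {"translation": [0, 0, 0], "dr": [0, 0, -1], "jaw": 1}
    - {"translation": [0, 0, 0], "dr": [0, 0, -1], "jaw": 1}
    - {"translation": [0, 0, 0], "dr": [0, 0, -1], "jaw": 1}
    - {"translation": [0.7, 0.2, 0], "dr": [0, 0, 0], "jaw": 1}
    - {"translation": [0.7, 0.2, 0], "dr": [0, 0, 0], "jaw": 1}
    - {"translation": [0, 0, 0], "dr": [0, 0, 0], "jaw": 1}

```text
time_s: 11.88
position: [0.4979, -0.1134, 0.0181]
tcp_rot: [[0.024, 1.0, -0.001], [1.0, -0.024, 0.001], [0.001, -0.001, -1.0]]
force: [-0.1, -0.4, 0.8]
opening: 0.008
```

```bash
python3 -c "
from h import *
look('8');s=read_state();print(bay(s['position'][:2]),s['tcp_rot'])"
```

```text
11.98 [ 0.498  -0.1152  0.0181] [-1.  -0.4  0.4]
[[-0.13434639 -0.08472127]] [[ 2.40382870e-02  9.99711037e-01 -5.20147603e-05]
 [ 9.99711039e-01 -2.40382862e-02  1.56405385e-05]
 [ 1.43856732e-05 -5.23757018e-05 -9.99999999e-01]]
```

View pics/s8.png

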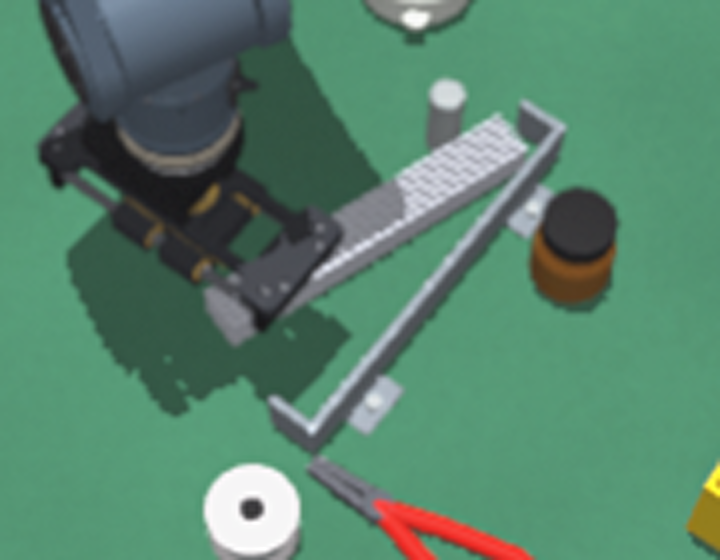

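Emit:
arm_command:
  commands:
    - {"translation": [0, 0.32, 0], "dr": [0, 0, 0], "jaw": 1}
    - {"translation": [0, 0.32, 0], "dr": [0, 0, 0], "jaw": 1}
    - {"translation": [0, 0.32, 0], "dr": [0, 0, 0], "jaw": 1}
    - {"translation": [0, 0.32, 0], "dr": [0, 0, 0], "jaw": 1}
    - {"translation": [0, 0.32, 0], "dr": [0, 0, 0], "jaw": 1}
    - {"translation": [0, 0.32, 0], "dr": [0, 0, 0], "jaw": 1}

```text
time_s: 12.48
position: [0.5468, -0.117, 0.018]
tcp_rot: [[0.025, 1.0, -0.0], [1.0, -0.025, -0.0], [-0.0, -0.0, -1.0]]
force: [-0.4, -1.1, -0.0]
opening: 0.002
```

```bash
python3 -c "
from h import *
look('9');s=read_state();print(bay(s['position'][:2]))"
```

```text
12.58 [ 0.5484 -0.1173  0.0182] [-0.1 -0.6  0.5]
[[-0.08391991 -0.08550233]]
```

View pics/s9.png

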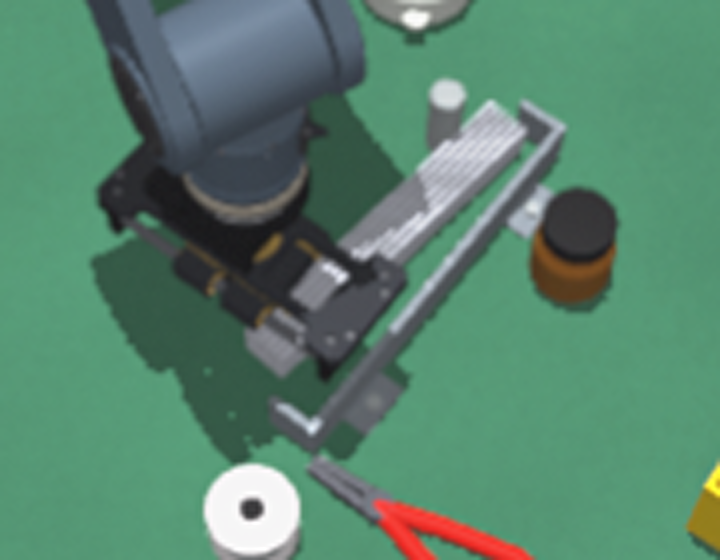

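View pics/t9.png

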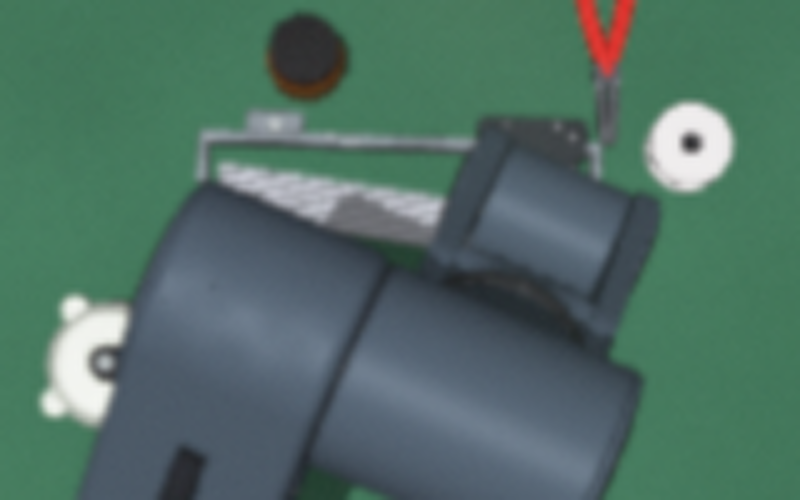

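```bash
python3 - <<'E'
from h import *
rep(S([(525,131),(490,101),(388,263),(346,238)]))
w=bay(S([(525,131),(490,101)])).mean(0);print(w)
print(bay(S([(247,333),(283,360)])), bay(S([(252,345),(288,374)],0)))
E
```

```text
bay [[-0.0178, 0.1279], [-0.0508, 0.1329], [-0.0317, -0.0106], [-0.0649, -0.0127]]
yaw [np.float64(-7.220307149661652), np.float64(-7.02019953582675)]
leftmid [-0.0343  0.1304] phi 5.630563075404061 post clear -0.0005682036543671956
[-0.03428981  0.130404  ]
[[-0.07349267 -0.10659077]
 [-0.04337093 -0.10729266]] [[-0.07434422 -0.10185436]
 [-0.04276513 -0.10365261]]
```

Emit:
arm_command:
  commands:
    - {"translation": [0, 0.3, 0], "dr": [0, 0, 0], "jaw": 1}
    - {"translation": [0, 0.3, 0], "dr": [0, 0, 0], "jaw": 1}
    - {"translation": [0, 0.3, 0], "dr": [0, 0, 0], "jaw": 1}
    - {"translation": [0, 0.2, 0], "dr": [0, 0, 0], "jaw": 1}
    - {"translation": [0, 0, 0], "dr": [0, 0, 0], "jaw": 1}

```text
time_s: 13.0
position: [0.5754, -0.1177, 0.0182]
tcp_rot: [[0.025, 1.0, 0.003], [1.0, -0.025, -0.001], [-0.001, 0.003, -1.0]]
force: [-0.3, 0.4, -0.7]
opening: 0.007
```

```bash
python3 -c "
from h import *
look('10');s=read_state();print(bay(s['position'][:2]))"
```

```text
13.1 [ 0.574  -0.1174  0.0181] [1.3 0.2 0.3]
[[-0.05827778 -0.08492123]]
```

View pics/s10.png

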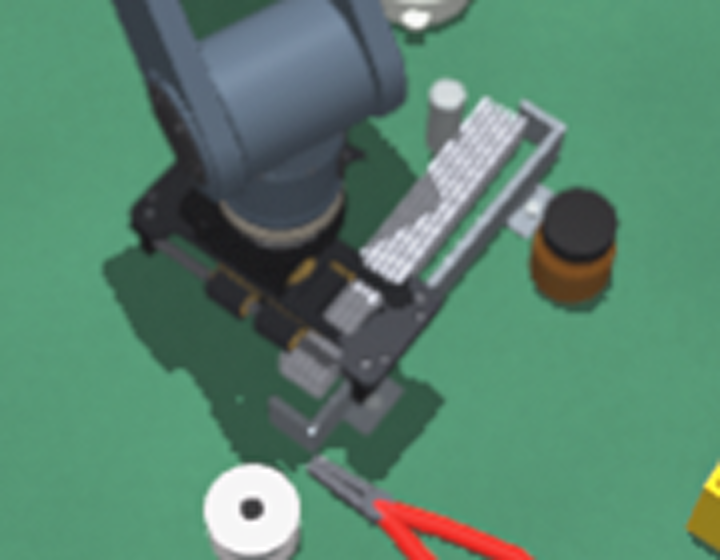

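View pics/t10.png

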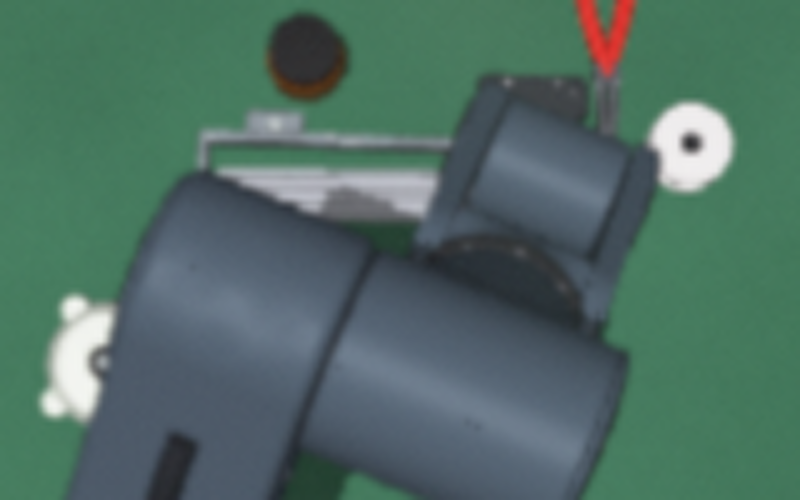

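Emit:
arm_command:
  commands:
    - {"translation": [0, 0.14, 0], "dr": [0, 0, 0], "jaw": 1}
    - {"translation": [0, 0.14, 0], "dr": [0, 0, 0], "jaw": 1}
    - {"translation": [0, 0.1, 0], "dr": [0, 0, 0], "jaw": 1}
    - {"translation": [0, 0.08, 0], "dr": [0, 0, 0], "jaw": 1}

```text
time_s: 13.43
position: [0.5849, -0.1176, 0.018]
tcp_rot: [[0.025, 1.0, -0.001], [1.0, -0.025, 0.0], [0.0, -0.001, -1.0]]
force: [-1.5, 0.1, 0.1]
opening: 0.007
```

```bash
python3 -c "
from h import *
look('11');s=read_state();print(bay(s['position'][:2]))"
```

```text
13.53 [ 0.5854 -0.1177  0.018 ] [0.3 0.3 0.1]
[[-0.04687822 -0.08498562]]
```

View pics/s11.png

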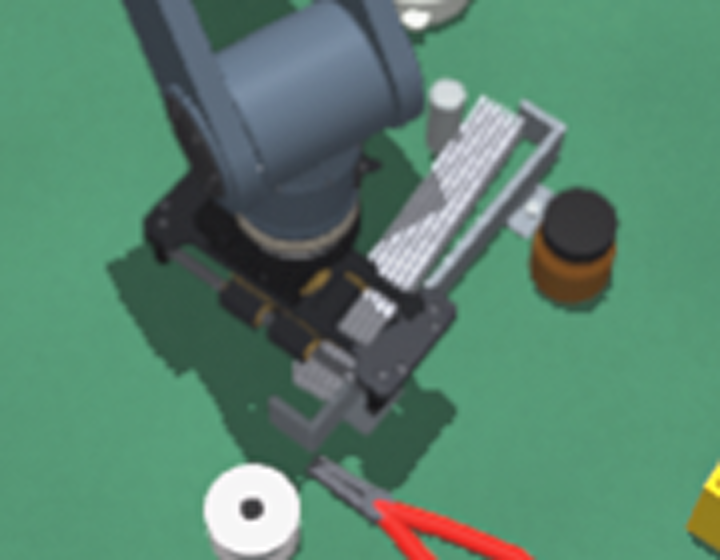

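Emit:
arm_command:
  commands:
    - {"translation": [0, 0.08, 0], "dr": [0, 0, 0], "jaw": 1}
    - {"translation": [0, 0.08, 0], "dr": [0, 0, 0], "jaw": 1}

```text
time_s: 13.7
position: [0.5878, -0.1176, 0.018]
tcp_rot: [[0.025, 1.0, -0.003], [1.0, -0.025, 0.001], [0.0, -0.003, -1.0]]
force: [-6.3, -1.8, 3.1]
opening: 0.004
```

Emit:
arm_command:
  commands:
    - {"translation": [0, 0.06, 0], "dr": [0, 0, 0], "jaw": 1}
    - {"translation": [0, 0.06, 0], "dr": [0, 0, 0], "jaw": 1}

```text
time_s: 13.87
position: [0.5879, -0.1176, 0.0179]
tcp_rot: [[0.023, 1.0, -0.009], [1.0, -0.023, 0.001], [0.001, -0.009, -1.0]]
force: [-10.5, -3.2, 8.3]
opening: 0.005
```

```bash
python3 -c "
from h import *
look('12');s=read_state();print(bay(s['position'][:2]))"
```

```text
13.97 [ 0.5879 -0.1176  0.018 ] [-8.7 -2.6  6. ]
[[-0.04439998 -0.08477494]]
```

View pics/s12.png

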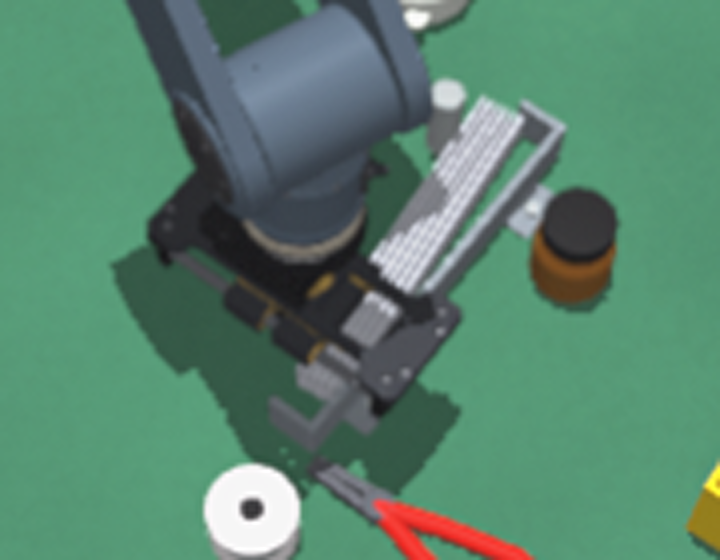

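Emit:
arm_command:
  commands:
    - {"translation": [0, -0.75, 0], "dr": [0, 0, 0], "jaw": 1}
    - {"translation": [0, -0.75, 0], "dr": [0, 0, 0], "jaw": 1}
    - {"translation": [0.95, 0, 0], "dr": [0, 0, 0], "jaw": 1}
    - {"translation": [0.95, 0, 0], "dr": [0, 0, 0], "jaw": 1}
    - {"translation": [0.95, 0, 0], "dr": [0, 0, 0], "jaw": 1}
    - {"translation": [0.95, 0, 0], "dr": [0, 0, 0], "jaw": 1}
    - {"translation": [0.95, 0, 0], "dr": [0, 0, 0], "jaw": 1}
    - {"translation": [0.95, 0, 0], "dr": [0, 0, 0], "jaw": 1}
    - {"translation": [0, 0, 0], "dr": [0, 0, 0], "jaw": 1}
    - {"translation": [0, 0, 0], "dr": [0, 0, 0], "jaw": 1}

```text
time_s: 14.8
position: [0.5589, 0.0266, 0.0183]
tcp_rot: [[0.023, 1.0, 0.002], [1.0, -0.023, -0.0], [-0.0, 0.002, -1.0]]
force: [-0.2, -0.1, -0.3]
opening: 0.006
```

```bash
python3 -c "
from h import *
look('13');s=read_state();print(bay(s['position'][:2]))"
```

```text
14.9 [0.5589 0.025  0.0182] [0.1 0.9 0.2]
[[-0.07712802  0.05700773]]
```

View pics/s13.png

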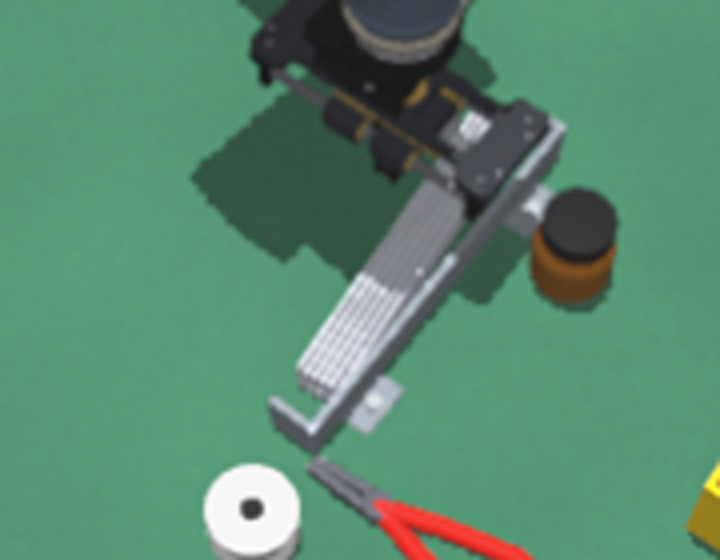

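View pics/t13.png

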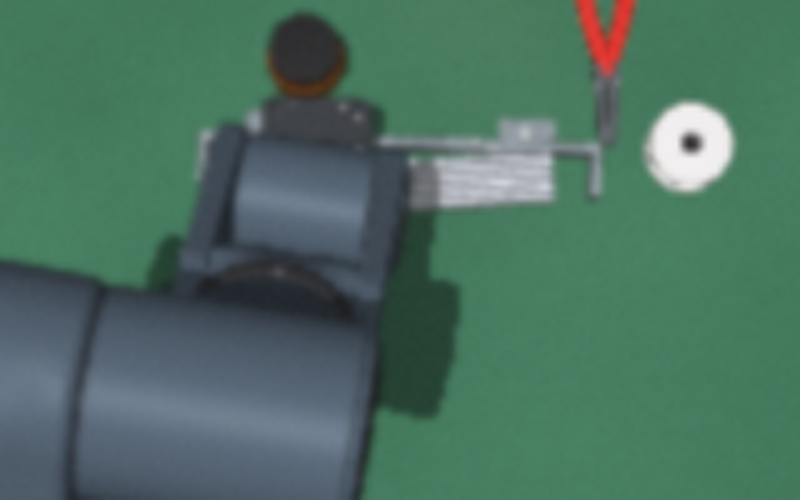

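Emit:
arm_command:
  commands:
    - {"translation": [0, 0.27, 0], "dr": [0, 0, 0], "jaw": 1}
    - {"translation": [0, 0.27, 0], "dr": [0, 0, 0], "jaw": 1}
    - {"translation": [0, 0.27, 0], "dr": [0, 0, 0], "jaw": 1}
    - {"translation": [0, 0.2, 0], "dr": [0, 0, 0], "jaw": 1}
    - {"translation": [0, 0.1, 0], "dr": [0, 0, 0], "jaw": 1}

```text
time_s: 15.32
position: [0.586, 0.0243, 0.018]
tcp_rot: [[0.026, 1.0, -0.001], [1.0, -0.026, 0.0], [0.0, -0.001, -1.0]]
force: [-2.6, -0.7, 1.7]
opening: 0.005
```

Emit:
arm_command:
  commands:
    - {"translation": [0, 0.08, 0], "dr": [0, 0, 0], "jaw": 1}
    - {"translation": [0, 0.08, 0], "dr": [0, 0, 0], "jaw": 1}

```text
time_s: 15.48
position: [0.589, 0.0247, 0.0179]
tcp_rot: [[0.025, 1.0, -0.002], [1.0, -0.025, 0.0], [0.0, -0.002, -1.0]]
force: [-4.0, -0.1, 1.5]
opening: 0.006
```

```bash
python3 -c "
from h import *
look('14');s=read_state();print(bay(s['position'][:2]))"
```

```text
15.58 [0.59   0.0248 0.0179] [-2.2  0.4  0.3]
[[-0.04602045  0.05759127]]
```

View pics/s14.png

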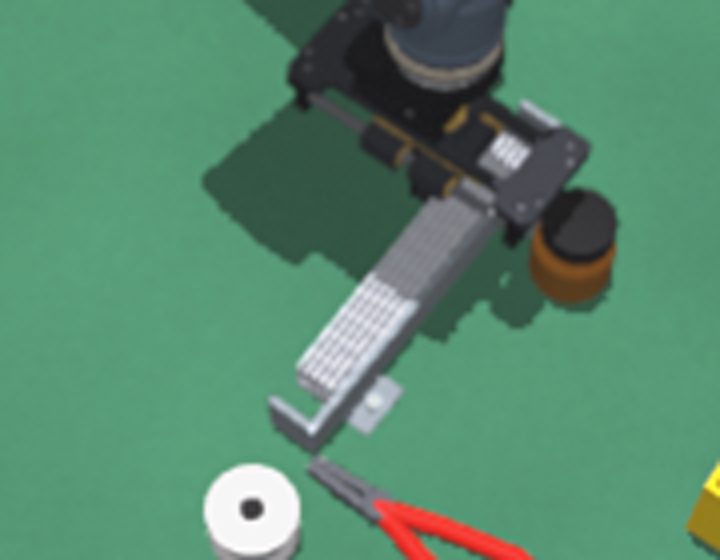

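Almost flat, so I'll press on until the wall resists.

Emit:
arm_command:
  commands:
    - {"translation": [0, 0.08, 0], "dr": [0, 0, 0], "jaw": 1}
    - {"translation": [0, 0.08, 0], "dr": [0, 0, 0], "jaw": 1}

```text
time_s: 15.75
position: [0.5934, 0.0248, 0.0179]
tcp_rot: [[0.025, 1.0, -0.001], [1.0, -0.025, 0.0], [0.0, -0.001, -1.0]]
force: [-1.5, 1.4, -0.0]
opening: 0.003
```

Emit:
arm_command:
  commands:
    - {"translation": [0, 0.06, 0], "dr": [0, 0, 0], "jaw": 1}
    - {"translation": [0, 0.04, 0], "dr": [0, 0, 0], "jaw": 1}

```text
time_s: 15.92
position: [0.5944, 0.0248, 0.0179]
tcp_rot: [[0.025, 1.0, -0.005], [1.0, -0.025, 0.0], [0.0, -0.005, -1.0]]
force: [-6.9, -0.6, 5.1]
opening: 0.003
```

Emit:
arm_command:
  commands:
    - {"translation": [0, -0.5, 0], "dr": [0, 0, 0], "jaw": 1}
    - {"translation": [0, -1, 0], "dr": [0, 0, 0], "jaw": 1}
    - {"translation": [0, -1, -0.5], "dr": [0, 0, 0], "jaw": 1}
    - {"translation": [0, -1, -1], "dr": [0, 0, 0], "jaw": 1}
    - {"translation": [0, -1, -1], "dr": [0, 0, 0], "jaw": 1}
    - {"translation": [0.5, -1, -1], "dr": [0, 0, 0], "jaw": 1}
    - {"translation": [1, -0.5, -1], "dr": [0, 0, 0], "jaw": 1}
    - {"translation": [1, 0, -1], "dr": [0, 0, 0], "jaw": 1}
    - {"translation": [1, 0, -1], "dr": [0, 0, 0], "jaw": 1}
    - {"translation": [1, 0, -1], "dr": [0, 0, 0], "jaw": 1}
    - {"translation": [1, 0, 0], "dr": [0, 0, 0], "jaw": 1}
    - {"translation": [1, 0, 0], "dr": [0, 0, 0], "jaw": 1}

```text
time_s: 16.92
position: [0.4535, 0.1927, 0.2084]
tcp_rot: [[0.025, 1.0, 0.01], [1.0, -0.025, 0.002], [0.002, 0.01, -1.0]]
force: [0.6, -0.4, 0.7]
opening: 0.005
```

Emit:
arm_command:
  commands:
    - {"translation": [1, 0, 0], "dr": [0, 0, 0], "jaw": 1}
    - {"translation": [1, 0, 0], "dr": [0, 0, 0], "jaw": 1}
    - {"translation": [1, 0, 0], "dr": [0, 0, 0], "jaw": 1}
    - {"translation": [1, 0, 0], "dr": [0, 0, 0], "jaw": 1}
    - {"translation": [0, 0, 0], "dr": [0, 0, 0], "jaw": 1}
    - {"translation": [0, 0, 0], "dr": [0, 0, 0], "jaw": 1}

```text
time_s: 17.42
position: [0.454, 0.2923, 0.2059]
tcp_rot: [[0.023, 1.0, 0.003], [1.0, -0.023, 0.001], [0.001, 0.003, -1.0]]
force: [-0.3, -0.8, 0.4]
opening: 0.007
```

```bash
python3 -c "
from h import *
look('15')"
```

```text
17.52 [0.4534 0.2905 0.2056] [-0.2  0.4  0.3]
```

View pics/s15.png

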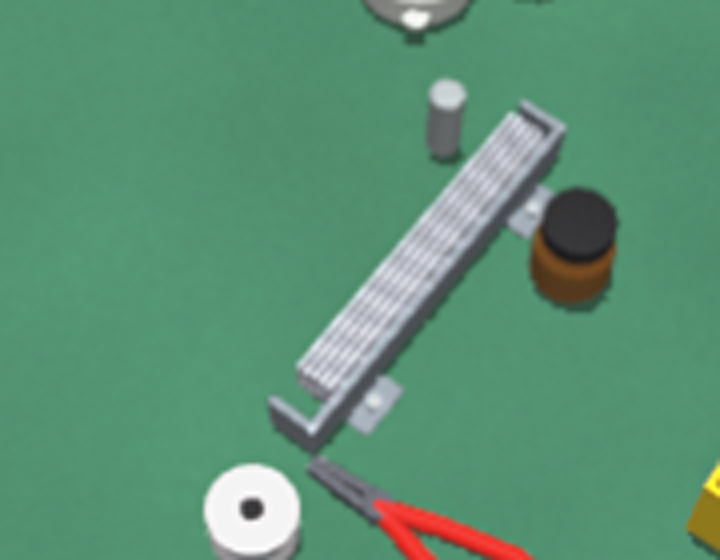

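View pics/t15.png

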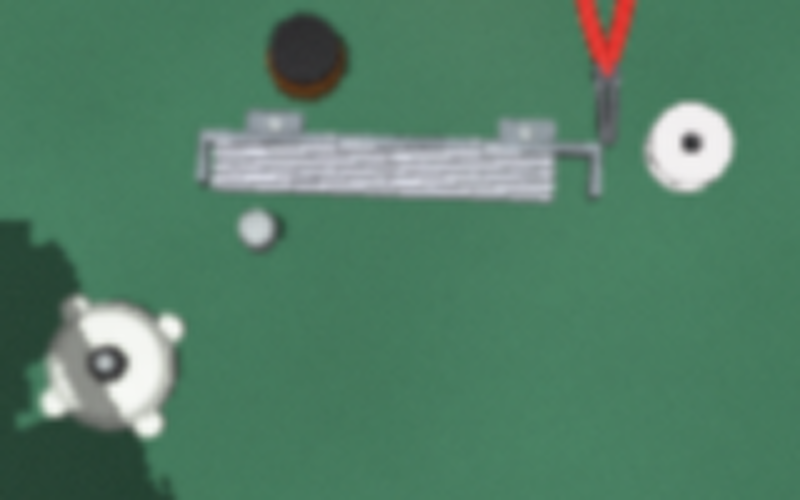

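```bash
python3 - <<'E'
from h import *
print(bay(T([(209,188),(552,200)])),bay(S([(515,113),(300,367)])))
print("wall top inner/outer", bay(T([(202,131),(600,147),(204,131),(590,147)],.036)), bay(S([(564,127),(312,445)],.036)))
E
```

```text
[[-0.03234697  0.1342895 ]
 [-0.03288915 -0.10654562]] [[-0.03150433  0.13553888]
 [-0.03175863 -0.10448424]]
wall top inner/outer [[ 0.00671559  0.14024517]
 [ 0.00464612 -0.13873563]
 [ 0.0067594   0.13884225]
 [ 0.00440104 -0.13171805]] [[ 0.00359561  0.14238142]
 [ 0.00882169 -0.14413753]]
```

```bash
python3 -c "
from rig import *
print(hand_in())"
```

```text
the job is handed in; nothing more can be done
None
```

The heatsink is in the bay behind the post, flat against the back wall, and I handed the job in at about 17.5 s of the 66 s allowed. The hand-in gave no verdict.

**What I did:** With the jaws closed, I pushed the left end in. I then nudged the middle forward twice, because after the first nudge the pictures showed no clearance at the post. After that I slid the bar lengthwise from its right end, behind the post. I swung the right end in, then pushed the left part home from just right of the post. The bar only slid along the bench. The highest force reading was about 14 N, taken while it was pressed against the wall.

**Last checks:**
- **Against the wall:** Both cameras put the near long face 32–33 mm from the back wall at both ends, which matches the bar's 32 mm width. The ends' middles are therefore about 16 mm from the wall.
- **Between the end walls:** The ends are at about y = +0.134 to +0.135 m and −0.105 m in the bay's frame. The left end is almost touching the left wall, about 2 mm inside the limit, which is about the calibration accuracy.
- **Bystanders:** The motor, jar, spool and visible tip of the pliers looked unmoved in the final pictures. The capacitor, meter and screwdriver were outside those crops, so I did not re-check them. The arm stayed well away from the meter and screwdriver, and its fingertips came no nearer than about 14 cm to the capacitor.
- **Robot:** The arm was clear of everything at hand-in.

**Disagreement:** During the pushes, the arm's position and the cameras disagreed on the bar's place by up to about 5 mm. I put this down to the closed fingertips being thinner than I assumed.

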